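Hold the turntable's brake key turned

ROBOT

A 6-joint arm with a two-finger parallel gripper is mounted at the origin on the work surface. World frame = base frame: x ahead of the robot, y to its left, z up, the work surface at z = 0. Lengths are in m, angles in degrees, forces in N, time in s.
With the tool pointing down it reaches from about 0.4 to 0.825 m from the base axis. Payload 7 kg.
Tool frame: the origin (TCP) lies between the finger pads; the fingertips stand 22 mm ahead of it and the grasp point (between the pads) lies 3 mm ahead of it; z points along the fingers, y is the direction in which the jaws open and shut (so a half turn about z gives the same grasp; the last joint's range is limited). The gripper opens to 88 mm and grips with 3 to 60 N. Pads are 19 mm wide; open, the fingers measure 130 mm over their backs; the gripper's body (78 mm by 193 mm) begins 47 mm behind the grasp point.
Start: joints at [92.768, 20.546, 0.682, 0, -70.136, -16.507], TCP at [0.16, 0.656, 0.249] pointing down, gripper open.
Joint ranges: [-176.03, 176.03], [-82.01, 121.73], [-58.28, 71.71], [-173.87, 95.51], [-174.79, -0.11], [-173.66, 173.66]. Speed limits (degrees/s): [136.94, 136.94, 172.46, 180, 180, 180].

INTERFACE

Orientations are given as [roll, pitch, yaw] about the fixed x, y, z axes, in that order (R = Rz(yaw) Ry(pitch) Rx(roll)).
In Python, from plant import telemetry, cams, r gives the robot as it stands.
- The arm moves only by the tool carry_out, never from a script. Its argument "commands" is one flat list of numbers, 5 for each row, row after row: the shift along the world's x, y, z as a fraction of full scale, then the turn about the world's z as a fraction of full scale, then the gripper's target within -1 to 1 (shut at 1, half-way at 0, fully open at -1). In form: [x, y, z, turn, claw, x, y, z, turn, claw, ...]. A call has 1 to 8 rows; each row shifts and turns the commanded pose from where the row before left it; what a row does not reach is not made up. Full scale, the value 1, is 0.04 m for a shift and 4 degrees for a turn. A row lasts 1/10 s, in which the tool goes at most 50 mm and 8.59 degrees, less where a joint would pass 70% of its speed; a pose out of reach is approached as far as the arm can. A call with a number of a shift or a turn outside -1 to 1 is refused whole. A call with a gripper value outside its range is refused whole. The fingers move at their own pace and stop on an object; "grip_force" is the grip in N (left out, the last holds). Time passes only in rows, so rows that do not move let the fingers close. It gives the time, the measured TCP pose, the force and the opening at its end, in the units of the state.
- telemetry.get_state(): the state, without advancing time (a new reading comes with each control period).
- cams.capture(name): name is "scene" or "side" or "wrist"; returns a dict with "frame" (480x640x3 uint8, red, green, blue), "camera_matrix" (3x3 intrinsics, pixels), "k1" (the pictures are not rectified: a ray, as slopes to the right and down, at radius r is drawn at 1 + k1 r^2 times it, then the intrinsics apply), "camera_from_world" (4x4, takes a point from world to camera coordinates); the wrist camera has in their place "mount" (4x4, takes a point from camera to tool coordinates, whose origin is the TCP and whose axes are the flange's). Camera axes: x right, y down, z forward; pixel columns grow to the right and rows downward; lengths in m; the calibration is good to about 2 mm. A picture is of the moment at which its call begins: read the wrist's pose just before it. There is no depth.
- r.close_job(): hands the job in, once; it reports no verdict.
The state is a dict: "time_s": time; "joints": joint angles; "qd": joint speeds; "joint_torque": joint torques, N m; "tcp_pos": TCP position; "eef_rot": TCP orientation; "contact_force": force on the tool from outside, world axes, zero at the start; "moment": the same for the moment, N m; "gripper_width": finger opening in m.
Only numpy, scipy, OpenCV 4.12 (cv2) and the standard library are available. Lean on these libraries where they do the work, as an engineer would, in place of code of your own. Each camera call takes 0.05 s, during which the arm holds its last target. There are 200 camera calls.

TASK

Take the steel key out of the wooden key rest on the turntable and push it into the keyhole of the grey brake lock, past its sticky pins, until it is fully home with its collar down on the lock face. Then turn it a quarter turn clockwise (seen from above) as far as it goes and keep hold of it there: the lock springs back, so finish while still gripping the key and holding it turned. Leave the other pieces on the turntable where they are.

Things in the scene. Friction and masses are not known exactly. Their poses are not given: they have to be found in the camera images.
- key_bow (a point): Centre of the bow of a steel key standing upright in its rest (key 74 mm tall, about 90 g). The bow is a plate 40 mm wide (key x), 12 mm thick (key y), 40 mm tall (key z, up from tip to bow): grasp across the 12 mm. Below the bow a 7 mm shank with a collar 22 mm across, 4 mm thick, its underside 29.5 mm below this point. The key is the same after half a turn about z.
- key_tip (a point): Lowest point of the key, 54 mm below the bow's centre; axes as the key's. It is the rounded foot of the bit, the key's end part: 22 mm wide (key x), 6 mm thick (key y), 12 mm tall. At the start the tip is 24.5 mm deep in the rest's slot, the collar on the rest's top: lift straight up 30 mm or more to clear.
- keyhole (a point): Middle of the keyhole at the level of the lock's top face; z up, x along the slot. The slot goes straight down, 25 x 9 mm (x, y), through a 10 mm cover into the plug, whose slot is 25 x 7.6 mm. Key x must lie along this x, either way round. Fully home the tip is 24.5 mm below this point and the collar rests on the face, a firm stop. Only within 2 mm of home does the key turn.
- lock: The brake lock, a fixed grey box 120 x 100 mm (its x, y), 60 mm high, with a bright 44 mm square face and a thin ring round the keyhole. Origin: centre of its underside. Two sticky pins wait in the slot, each anywhere 14.5 to 20.5 mm below the face; each takes about 4.5 N to push down and stays where pushed. Once turned, the cover keeps the key from lifting.
- lock_plug (a joint): Turn of the lock's plug: 0 at rest, growing clockwise seen from above to a firm stop at 1.45 rad, about a quarter turn. A spring turns it back: about 0.03 N m at rest and 0.13 N m at the stop. The key has some 0.1 rad of play in the plug, so the key turns a little more than the plug.
- turntable: Round walnut turntable, 340 mm across, its top 30 mm above the granite, braked and immovable. Origin: centre of its underside.
- keyrest: Walnut block 60 x 44 mm (its x, y), 32 mm high, fixed on the turntable near its rim; slot along its x. Origin: centre of its underside.
- townhall: White ceramic town hall with a clock tower, 55 x 85 mm, 115 mm high, loose on the turntable; leave it. Origin: centre of its underside.
- wreath: Green glass wreath of beads lying flat, 79 mm across, 19 mm high; leave it. Origin: its centre, at the underside.
- traincar: Silver metal train car 74 x 34 mm, 38 mm high; leave it. Origin: centre of its underside.
- dome: Clear acrylic dome 86 mm across, 99 mm high with its knob; leave it. Origin: centre of its underside.

How it is judged (in metres and radians):
On the way, in this order (a step that is already met when the one before it is completed fails the run):
1. the key is lifted clear of its rest (z of key_tip in the frame of keyrest above 0.034 m), for 0.1 s.
2. the key is fully home in the keyhole (z of key_tip in the frame of keyhole below -0.0215 m and horizontal distance between key_tip and keyhole below 0.005 m and angle between the z axis of key_bow and the z axis of keyhole, either way round below 0.15 rad), for 0.1 s.
At the end, for the whole second after the job is handed in: The key is home (its tip at least 21.5 of 24.5 mm below the lock face, within 5 mm of the keyhole's axis, upright within 0.15 rad), the plug is turned at least 1.2 of its 1.45 rad against the spring, and the fingers still grip the key with more than 2 N, all through the last second (all of step 2 and value of joint lock_plug above 1.2 rad and contact force between the fingers and key above 2 N); the arm keeps its last pose, push and grip.
It fails at once if the townhall is shoved or tipped (more than 20 mm, or 0.4 rad) (distance of townhall from where it was at the start of the episode above 0.02 m or angle between townhall's own z axis and vertical above 0.4 rad).
It fails at once if the wreath is shoved or tipped (more than 20 mm, or 0.4 rad) (distance of wreath from where it was at the start of the episode above 0.02 m or angle between wreath's own z axis and vertical above 0.4 rad).
It fails at once if the traincar is shoved or tipped (more than 20 mm, or 0.4 rad) (distance of traincar from where it was at the start of the episode above 0.02 m or angle between traincar's own z axis and vertical above 0.4 rad).
It fails at once if the dome is shoved or tipped (more than 20 mm, or 0.4 rad) (distance of dome from where it was at the start of the episode above 0.02 m or angle between dome's own z axis and vertical above 0.4 rad).
It also fails if it takes over 45 s, if anything falls off the work surface, if the arm or the gripper's body presses on something with over 40 N, if the wrist force passes 120 N, or if a joint passes its speed limit or range.

## Working session

There is one attempt and no reset: what is moved stays moved. The work goes in short steps, Python scripts to look and compute and a tool call to move; the robot and the scene stay as the last step left them, time stands still between calls to the robot, and variables do not carry over. Pictures are saved under pics/ and viewed, about 8 in all and at most 12, crops included, and the job is handed in when it is done.

Besides the shell and the picture viewer there is one more tool, called after "Emit:" as name(argument=value, ...) on one line, values as JSON. carry_out: Moves the arm, as the interface text tells. Shift numbers are shares of 0.04 m and turn numbers shares of 4 degrees, none past 1 either way. Its arguments: {"type":"object","properties":{"commands":{"type":"array"},"grip_force":{"type":"number"}},"required":["commands"]}

```bash
ls; mkdir -p pics; python3 - <<'E'
from plant import telemetry, cams
import cv2, numpy as np
s=telemetry.get_state()
for k,v in s.items(): print(k,np.round(v,3))
for n in ("scene","wrist","side"):
    c=cams.capture(n); cv2.imwrite(f"pics/{n}0.png",c["frame"][:,:,::-1])
    print(n,{k:np.round(v,4).tolist() for k,v in c.items() if k!="frame"})
E
```

```text
pics
time_s 0.0
joints [ 9.2765e+01  2.0593e+01  6.3500e-01 -1.9000e-02 -7.0135e+01 -1.6506e+01]
qd [-0.03  -0.     0.042  0.079  0.029  0.002]
joint_torque [ 0.0000e+00 -5.8272e+01  2.9306e+01  6.9970e+00  7.0000e-03 -0.0000e+00]
tcp_pos [0.16  0.655 0.248]
eef_rot [ 1.79905e+02 -9.00000e-03 -1.37480e+01]
contact_force [-0.102  0.444 -0.073]
moment [-0.006  0.023  0.02 ]
gripper_width 0.088
scene {'camera_matrix': [[495.4909, 0.0, 314.7832], [0.0, 495.4909, 239.0363], [0.0, 0.0, 1.0]], 'k1': -0.0278, 'camera_from_world': [[-0.0111, 0.9999, -0.0045, -0.0063], [0.6541, 0.0038, -0.7564, -0.3165], [-0.7563, -0.0114, -0.6541, 1.2178], [0.0, 0.0, 0.0, 1.0]]}
wrist {'camera_matrix': [[420.0998, 0.0, 317.7894], [0.0, 420.0998, 243.5472], [0.0, 0.0, 1.0]], 'k1': -0.0775, 'mount': [[0.001, -0.9641, -0.2654, 0.07], [1.0, 0.0005, 0.0017, 0.0001], [-0.0015, -0.2654, 0.9641, -0.1372], [0.0, 0.0, 0.0, 1.0]]}
side {'camera_matrix': [[505.5277, 0.0, 314.9785], [0.0, 505.5277, 235.018], [0.0, 0.0, 1.0]], 'k1': -0.063, 'camera_from_world': [[0.8968, -0.442, 0.0188, -0.4941], [-0.2827, -0.6052, -0.7442, 0.2441], [0.3403, 0.6621, -0.6677, 0.5921], [0.0, 0.0, 0.0, 1.0]]}
```

View pics/scene0.png

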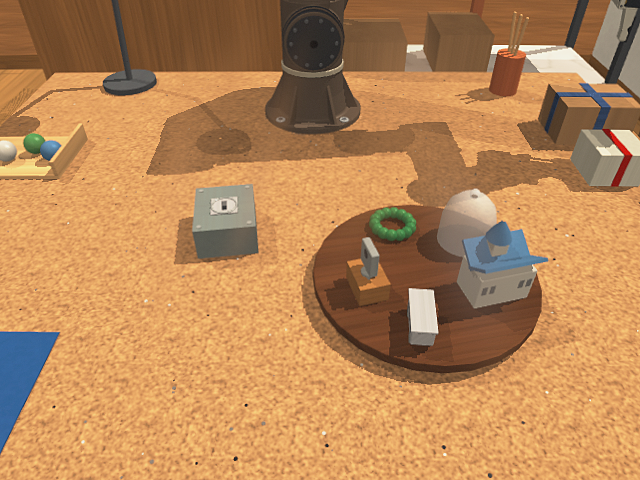

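View pics/side0.png

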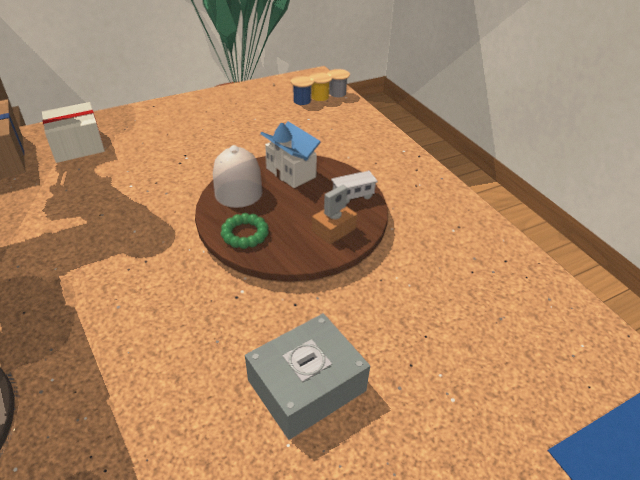

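Scene view: key bow is at about (370,258) and keyhole at (224,205). Side view: bow at (336,203), keyhole at (307,359). Next I locate both and zoom in.

```bash
cat > h.py <<'E'
import numpy as np, cv2
from plant import telemetry, cams
from scipy.spatial.transform import Rotation as R
def pose(c,s=None):
    """world_from_camera"""
    if "mount" in c:
        T=np.eye(4); T[:3,:3]=R.from_euler("xyz",s["eef_rot"],degrees=True).as_matrix(); T[:3,3]=s["tcp_pos"]
        return T@c["mount"]
    return np.linalg.inv(c["camera_from_world"])
def ray(c,uv,s=None):
    K=np.array(c["camera_matrix"]); d=(np.array(uv,float)-K[:2,2])/K[0,0]
    x=d.copy()
    for _ in range(20): x=d/(1+c["k1"]*(x@x))
    T=pose(c,s); return T[:3,3],T[:3,:3]@np.r_[x,1]
def onz(c,uv,z,s=None):
    o,d=ray(c,uv,s); return (o+d*(z-o[2])/d[2])[:3]
def proj(c,P,s=None):
    p=(np.linalg.inv(pose(c,s))@np.r_[P,1])[:3]; x=p[:2]/p[2]; x=x*(1+c["k1"]*(x@x))
    K=np.array(c["camera_matrix"]); return x*K[0,0]+K[:2,2]
def tri(*cu):
    A=np.zeros((3,3));b=np.zeros(3)
    for o,d in cu:
        d=d/np.linalg.norm(d); M=np.eye(3)-np.outer(d,d); A+=M; b+=M@o
    return np.linalg.solve(A,b)
def snap(n,f):
    s=telemetry.get_state(); c=cams.capture(n); cv2.imwrite(f"pics/{f}.png",c["frame"][:,:,::-1]); return c,s
E
python3 - <<'E'
from h import *
a,_=snap("scene","s1"); b,_=snap("side","d1")
print("bow",tri(ray(a,(370,258)),ray(b,(336,203))),"hole",tri(ray(a,(224,205)),ray(b,(307,359))))
print("hole z=.06",onz(a,(224,205),.06),onz(b,(307,359),.06))
print("bow z=.0915",onz(a,(370,258),.0915),onz(b,(336,203),.0915))
i=np.hstack([cv2.resize(cv2.imread("pics/s1.png")[225:315,325:425],(400,360),interpolation=2),cv2.resize(cv2.imread("pics/d1.png")[170:260,290:390],(400,360),interpolation=2)])
cv2.imwrite("pics/crop1.png",i)
E
```

```text
bow [0.62815127 0.0881546  0.08851352] hole [ 0.46872081 -0.1404604   0.0604815 ]
hole z=.06 [ 0.46714007 -0.13991846  0.06      ] [ 0.46922526 -0.1411978   0.06      ]
bow z=.0915 [0.6290054  0.08963611 0.0915    ] [0.62638856 0.08171961 0.0915    ]
```

View pics/crop1.png

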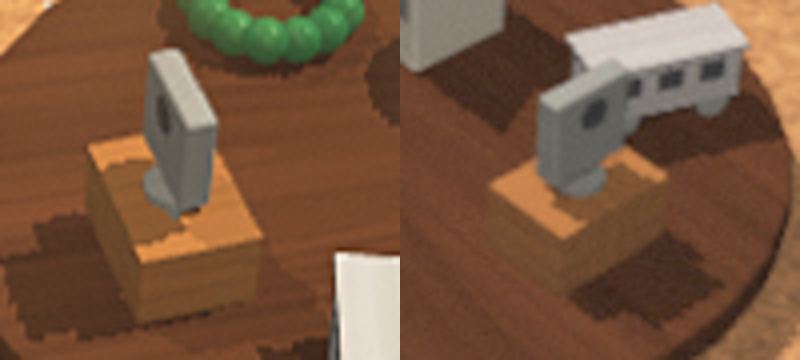

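The crop shows the bow plate with its wide face along the rest's long side. The rest's top corners in scene crop pixels are (88,148), (138,262) and (262,238). In the side crop they are (490,186), (562,238) and (667,178).

```bash
python3 - <<'E'
from h import *
a,_=snap("scene","s2"); b,_=snap("side","d2")
S=lambda p:(325+p[0]/4-.4,225+p[1]/4-.4); D=lambda p:(290+(p[0]-400)/4-.4,170+p[1]/4-.4)
def show(n,pts,c,f,z):
    P=[onz(c,f(p),z) for p in pts]; print(n,np.round(P,4).tolist())
    for i,j in zip(P,P[1:]): d=j-i; print("  len",np.linalg.norm(d).round(4),"yaw",np.degrees(np.arctan2(d[1],d[0])).round(1))
show("rest s",[(88,148),(138,262),(262,238)],a,S,.062)
show("rest d",[(490,186),(562,238),(667,178)],b,D,.062)
show("bowtop s",[(150,55),(190,127),(216,122),(178,48)],a,S,.1115)
show("bowtop d",[(538,97),(555,107),(632,70),(615,60)],b,D,.1115)
E
```

```text
rest s [[0.6053, 0.0595, 0.062], [0.6617, 0.0744, 0.062], [0.6501, 0.1179, 0.062]]
  len 0.0584 yaw 14.8
  len 0.045 yaw 104.9
rest d [[0.5939, 0.1003, 0.062], [0.6056, 0.0595, 0.062], [0.6617, 0.0744, 0.062]]
  len 0.0424 yaw -74.0
  len 0.058 yaw 14.8
bowtop s [[0.6109, 0.0787, 0.1115], [0.6472, 0.0897, 0.1115], [0.6447, 0.0985, 0.1115], [0.6071, 0.0886, 0.1115]]
  len 0.038 yaw 16.8
  len 0.0091 yaw 105.8
  len 0.0389 yaw -165.3
bowtop d [[0.6076, 0.0877, 0.1115], [0.6107, 0.0793, 0.1115], [0.6493, 0.0877, 0.1115], [0.6464, 0.0964, 0.1115]]
  len 0.0089 yaw -70.0
  len 0.0395 yaw 12.4
  len 0.0091 yaw 108.6
```

Emit:
carry_out(commands=[0.58,-0.7,0,0.36,-1,0.58,-0.7,0,0.36,-1,0.58,-0.7,0,0.36,-1,0.58,-0.7,0,0.36,-1,0.58,-0.7,0,0.36,-1,0.58,-0.7,0,0.36,-1,0.58,-0.7,0,0.36,-1,0.58,-0.7,0,0.36,-1])

```text
time_s: 1.15
tcp_pos: [0.3466, 0.4304, 0.2488]
eef_rot: [-180.0, -0.0, -2.1]
contact_force: [0.3, -1.4, 0.1]
gripper_width: 0.0877
```

Emit:
carry_out(commands=[0.58,-0.7,0,0.36,-1,0.58,-0.7,0,0.36,-1,0.58,-0.7,0,0.36,-1,0.58,-0.7,0,0.36,-1,0.58,-0.7,0,0.36,-1,0.58,-0.7,0,0.36,-1,0.58,-0.7,0,0.36,-1,0.58,-0.7,0,0.36,-1])

```text
time_s: 1.95
tcp_pos: [0.5323, 0.2064, 0.2488]
eef_rot: [-180.0, -0.0, 9.4]
contact_force: [0.3, -0.7, 0.0]
gripper_width: 0.0877
```

Emit:
carry_out(commands=[0.58,-0.7,0,0.36,-1,0.58,-0.7,0,0.36,-1,0.58,-0.7,0,0.36,-1,0.58,-0.7,0,0.36,-1,0,0,0,0,-1,0,0,0,0,-1])

```text
time_s: 2.55
tcp_pos: [0.6245, 0.0948, 0.2481]
eef_rot: [-180.0, 0.0, 14.9]
contact_force: [-0.8, -0.3, -0.2]
gripper_width: 0.0875
```

```bash
python3 - <<'E'
from h import *
c,s=snap("wrist","w1"); print(s["time_s"],np.round(s["joints"],1),s["tcp_pos"],s["eef_rot"],s["contact_force"])
print(proj(c,[.628,.0885,.1115],s))
E
```

```text
2.55 [ 26.3  16.5  -5.1  -0.  -68.4  78.6] [0.62450435 0.09480919 0.24807058] [-1.79996904e+02  4.17731399e-02  1.49348392e+01] [-0.76307184 -0.32178797 -0.2296645 ]
[328.39652668 233.05306794]
```

View pics/w1.png

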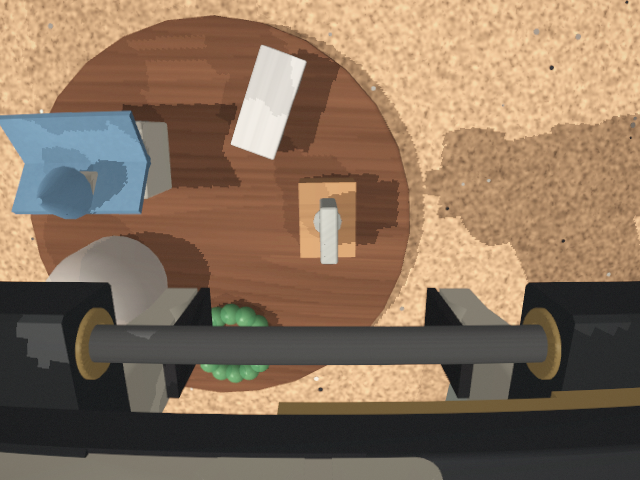

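Wrist view: bow top plate spans (321..338, 207..264), is vertical in the image (so yaw ≈15° is right), and has its centre at about (329,236). The prediction was (328,233), so they agree.

```bash
python3 - <<'E'
from h import *
c,s=snap("wrist","w2")
for p in [(329,236),(329,207.5),(329,264)]: print(onz(c,p,.1115,s))
i=cv2.imread("pics/w2.png")[170:280,280:380]; g=cv2.cvtColor(i,6); 
for r in (45,60,75,90): print(r+170,g[r,30:70])
E
```

```text
[0.62572847 0.08825778 0.1115    ]
[0.644489   0.09344399 0.1115    ]
[0.60661356 0.08296806 0.1115    ]
215 [159 160 160 160 159 150 189 198 196 197 184 183 198 212 216 215 215 214
 212 212 210 208 208 208 208 207 200 177 145 151 153 132 123 125 124 124
 125 125 124 124]
230 [165 161 161 160 162 161 161 163 181 191 181 174 197 211 214 213 211 209
 208 207 205 204 204 205 206 207 200 179 136 124 127 127 127 128 128 128
 128 127 127 127]
245 [183 183 181 183 182 182 182 182 182 182 182 159 189 207 212 210 210 209
 208 208 207 206 204 207 208 207 200 180 151 171 179 178 179 179 181 180
 179 181 180 180]
260 [112 111 111 112 111 111 110 110 109 111 109 125 190 205 209 209 207 205
 205 205 205 205 206 207 207 208 201 180 142 114 110 109 111 110 111 109
 109 110 110 109]
```

Emit:
carry_out(commands=[0.06,-0.16,-0.5,0,-1,0,0,-0.5,0,-0.7,0,0,-0.5,0,-0.5,0,0,-0.5,0,-0.5,0,0,-0.5,0,-0.5,0,0,-0.5,0,-0.5,0,0,-0.5,0,-0.5,0,0,-0.05,0,-0.5])

```text
time_s: 3.45
tcp_pos: [0.6247, 0.0899, 0.1044]
eef_rot: [180.0, 0.2, 15.1]
contact_force: [0.1, -0.3, -0.5]
gripper_width: 0.0658
```

Emit:
carry_out(commands=[0,0,0,0,0,0,0,0,0,0.5,0,0,0,0,1,0,0,0,0,1,0,0,0,0,1,0,0,0,0,1,0,0,0,0,1,0,0,0,0,1], grip_force=15)

```text
time_s: 4.25
tcp_pos: [0.6267, 0.0892, 0.1066]
eef_rot: [180.0, 0.0, 15.1]
contact_force: [-0.4, 0.6, 0.3]
gripper_width: 0.0121
```

Emit:
carry_out(commands=[0,0,0,0,1,0,0,0,0,1,0,0,0.15,0,1,0,0,0.3,0,1,0,0,0.5,0,1,0,0,0.5,0,1,0,0,0.7,0,1,0,0,0.7,0,1], grip_force=50)

```text
time_s: 5.05
tcp_pos: [0.6266, 0.0892, 0.2225]
eef_rot: [180.0, -0.0, 15.1]
contact_force: [-0.4, 0.1, -1.1]
gripper_width: 0.0116
```

Emit:
carry_out(commands=[-0.65,-0.76,0,0,1,-0.65,-0.76,0,0,1,-0.65,-0.76,0,0,1,-0.65,-0.76,0,0,1,-0.65,-0.76,0,0,1,-0.65,-0.76,0,0,1,-0.65,-0.76,0,0,1,-0.65,-0.76,0,0,1])

```text
time_s: 5.85
tcp_pos: [0.4176, -0.1549, 0.2217]
eef_rot: [180.0, -0.1, 15.1]
contact_force: [0.6, 0.4, -0.2]
gripper_width: 0.0119
```

Emit:
carry_out(commands=[0,0,0,0,1,0,0,0,0,1,0,0,0,0,1])

```text
time_s: 6.15
tcp_pos: [0.4194, -0.1537, 0.2213]
eef_rot: [180.0, -0.1, 15.1]
contact_force: [-0.6, -0.2, -1.3]
gripper_width: 0.0116
```

```bash
python3 - <<'E'
from h import *
c,s=snap("wrist","w3"); print(s["time_s"],np.round(s["joints"],1),s["tcp_pos"],s["eef_rot"],s["contact_force"])
print(proj(c,[.468,-.1405,.06],s))
E
```

```text
6.15 [  5.3  -0.3 -29.1   0.  -61.2  99.8] [ 0.41937151 -0.15372943  0.22130488] [ 1.79982431e+02 -8.25370884e-02  1.50633422e+01] [-0.6277393  -0.16161811 -1.34389236]
[317.70067064 157.52860228]
```

View pics/w3.png

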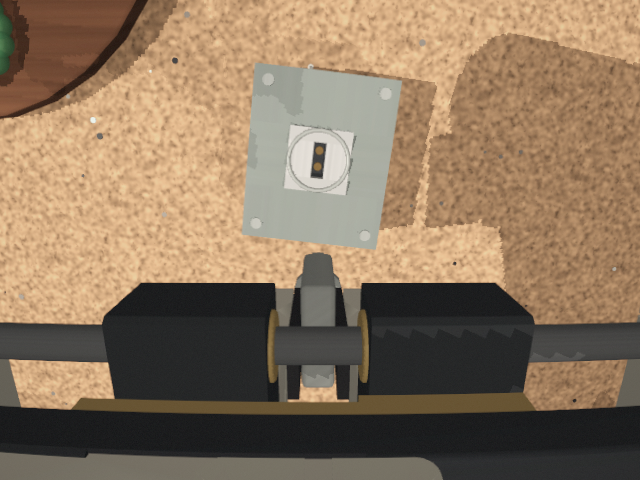

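Wrist view: lock slot is at about (318.5,160), close to the predicted (318,158) but tilted by roughly 6–7° from key x. The key hangs straight in the jaws at column 318. Next I measure the slot and check the key's place in the hand.

```bash
cat > face.py <<'E'
from h import *
import sys
c,s=snap("wrist",sys.argv[1])
g=cv2.cvtColor(c["frame"],cv2.COLOR_RGB2GRAY); o=proj(c,[.468,-.1405,.06],s)
m=np.zeros_like(g); 
x0,y0=int(o[0]-60),max(int(o[1]-60),0); roi=g[y0:y0+120,x0:x0+120]
t,_=cv2.threshold(roi,0,255,cv2.THRESH_OTSU); b=(roi>max(t,195)).astype(np.uint8)
cs,_=cv2.findContours(b,cv2.RETR_EXTERNAL,cv2.CHAIN_APPROX_NONE)
k=max(cs,key=cv2.contourArea).reshape(-1,2)+[x0,y0]
W=np.array([onz(c,p,.06,s)[:2] for p in k]); r=cv2.minAreaRect((W*1e4).astype(np.float32))
print("face",np.array(r[0])/1e4,"size",np.array(r[1])/1e4,"ang",r[2])
# slot: non-bright blob inside 14mm of the centre
P=[]
for v in range(y0,y0+120):
    for u in range(x0,x0+120):
        if v<480 and g[v,u]<150:
            w=onz(c,(u,v),.06,s)[:2]
            if np.hypot(*(w-np.array(r[0])/1e4))<.0165: P.append(w)
P=np.array(P); q=cv2.minAreaRect((P*1e4).astype(np.float32)); ev=np.linalg.eigh(np.cov(P.T))[1][:,1]
print("slot",np.array(q[0])/1e4,P.mean(0),"size",np.array(q[1])/1e4,"ang",q[2],np.degrees(np.arctan2(ev[1],ev[0])),len(P))
E
python3 face.py w4; python3 - <<'E'
from h import *
c,s=snap("wrist","w5"); Rm=R.from_euler("xyz",s["eef_rot"],degrees=True).as_matrix()
for n,p in {"bowfront low":(.02,0,.035),"bowfront low +y":(.02,.006,.035),"collar front":(.011,0,.0445),"tip front":(.011,0,.069),"bit side":(.011,.003,.069)}.items():
    print(n,proj(c,s["tcp_pos"]+Rm@np.array(p),s))
cv2.imwrite("pics/crop5.png",cv2.resize(cv2.imread("pics/w5.png")[110:310,250:390],(560,800)[:1]+(800,),interpolation=2)[:600] if 0 else cv2.resize(cv2.imread("pics/w5.png")[240:390,260:380],(480,600),interpolation=2))
E
```

```text
face [ 0.46614482 -0.14066571] size [0.04387353 0.0433739 ] ang 8.644522666931152
slot [ 0.46622935 -0.14116129] [ 0.46629433 -0.14117321] size [0.0246649  0.00852196] ang 8.560669898986816 -171.88217577907693 435
bowfront low [318.54957338 249.39602915]
bowfront low +y [332.59956968 249.40129408]
collar front [318.44683097 262.56262942]
tip front [318.28804001 247.69956982]
bit side [324.16219677 247.70197963]
```

View pics/crop5.png

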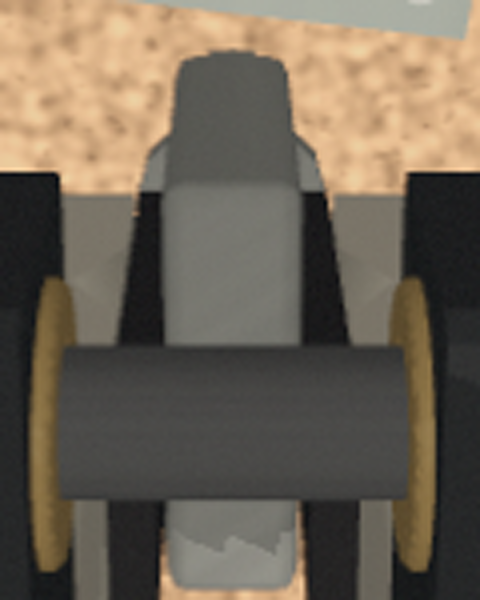

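Crop: the bow's front-low edge is at row ≈253, its top-front edge at row ≈285.5 and its top-back edge at row ≈387, all centred on column ≈318. From these I get the key's x offset in the hand.

```bash
python3 - <<'E'
from h import *
c,s=snap("wrist","w6"); Rm=R.from_euler("xyz",s["eef_rot"],degrees=True).as_matrix(); t=np.array(s["tcp_pos"])
for dz in (.003,.005,.007):
    print(dz,[(Rm.T@(onz(c,(318,v),t[2]+dz,s)-t)*1e3).round(1).tolist() for v in (285.5,387)],[(Rm.T@(onz(c,(318,253),t[2]+dz-.04,s)-t)*1e3).round(1).tolist()])
E
```

```text
0.003 [[18.2, -0.3, -3.0], [-21.9, -0.3, -3.0]] [[17.8, -0.2, 37.0]]
0.005 [[19.0, -0.3, -5.0], [-20.6, -0.3, -5.0]] [[18.4, -0.2, 35.0]]
0.007 [[19.8, -0.3, -7.0], [-19.2, -0.3, -7.0]] [[19.0, -0.2, 33.0]]
```

Emit:
carry_out(commands=[0.3,0.08,0,-0.42,1,0.3,0.08,0,-0.42,1,0.3,0.08,0,-0.42,1,0.29,0.08,0,-0.41,1,0,0,-0.3,0,1,0,0,-0.4,0,1,0,0,-0.3,0,1,0,0,0,0,1])

```text
time_s: 7.15
tcp_pos: [0.4647, -0.141, 0.1783]
eef_rot: [-180.0, 0.2, 8.4]
contact_force: [-0.0, -0.7, -0.7]
gripper_width: 0.0117
```

```bash
python3 face.py w7; python3 - <<'E'
from h import *
c,s=snap("wrist","w8"); print(s["tcp_pos"],s["eef_rot"],s["contact_force"])
x,y=proj(c,[.4662,-.141,.06],s); print(x,y)
Rm=R.from_euler("xyz",s["eef_rot"],degrees=True).as_matrix()
print("tip front pred",proj(c,s["tcp_pos"]+Rm@np.array([.010,0,.069]),s))
i=cv2.imread("pics/w8.png")[150:300,250:390]; cv2.imwrite("pics/crop8.png",cv2.resize(i,(560,600),interpolation=2))
E
```

```text
face [ 0.46577886 -0.1400333 ] size [0.04373641 0.04198789] ang 8.473560333251953
slot [ 0.46385693 -0.14089797] [ 0.46251024 -0.14146089] size [0.02882839 0.01723657] ang 8.443768501281738 -174.06121391415905 727
[ 0.46546971 -0.1411361   0.179553  ] [-1.79992091e+02  1.41441815e-01  8.40976773e+00] [-0.61855689 -0.40469219 -1.01193374]
317.7402219211029 240.7856841208143
tip front pred [317.94223437 249.53375313]
```

View pics/crop8.png

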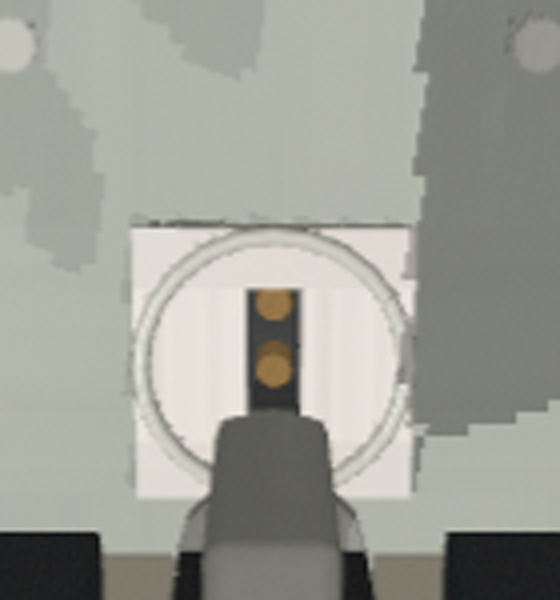

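Crop: slot columns 248–301 (centre ≈274.5) and key columns 218–330 (centre 274), so they are aligned sideways and in yaw. Slot's far end is at row ≈222.5 in the full image. Next I descend close and recheck the x distance.

Emit:
carry_out(commands=[0,0,-0.3,0,1,0,0,-0.3,0,1,0,0,0,0,1,0,0,0,0,1,0,0,0,0,1])

```text
time_s: 7.75
tcp_pos: [0.4666, -0.1412, 0.1568]
eef_rot: [180.0, -0.0, 8.4]
contact_force: [-0.7, 0.9, -1.2]
gripper_width: 0.0116
```

```bash
python3 - <<'E'
from h import *
for n in range(2):
    c,s=snap("wrist",f"w9{n}"); print(np.round(s["tcp_pos"],4),np.round(s["eef_rot"],2),np.round(s["contact_force"],1))
g=cv2.cvtColor(c["frame"],cv2.COLOR_RGB2GRAY)
u=np.array([np.cos(np.radians(8.45)),np.sin(np.radians(8.45))]); v=np.array([-u[1],u[0]])
# sample along slot axis and across it in world coords about the estimated hole, print profiles
h=np.array([.4662,-.141])
val=lambda w:int(cv2.getRectSubPix(g,(1,1),tuple(map(float,proj(c,[*w,.06],s))))[0,0])
print("long",[(d,val(h+u*d/1e3)) for d in range(4,26)])
print("off-axis long",[(d,val(h+u*d/1e3+v*.012)) for d in range(10,26)])
for a in (5,8,11): print("across",a,[(d/2,val(h+u*a/1e3+v*d/2e3)) for d in range(-14,15)])
print("tcp rel hole long/lat mm", (np.array(s["tcp_pos"][:2])-h)@np.c_[u,v]*1e3)
E
```

```text
[ 0.4666 -0.1412  0.1568] [ 1.7999e+02 -2.0000e-02  8.3800e+00] [-0.7  0.9 -1.2]
[ 0.4666 -0.1412  0.1569] [ 1.7999e+02 -3.0000e-02  8.3800e+00] [-0.7  0.  -1.1]
long [(4, 91), (5, 73), (6, 71), (7, 72), (8, 118), (9, 124), (10, 123), (11, 122), (12, 149), (13, 223), (14, 223), (15, 222), (16, 223), (17, 223), (18, 223), (19, 204), (20, 200), (21, 203), (22, 139), (23, 140), (24, 181), (25, 180)]
off-axis long [(10, 231), (11, 231), (12, 229), (13, 223), (14, 221), (15, 179), (16, 185), (17, 203), (18, 184), (19, 194), (20, 215), (21, 223), (22, 142), (23, 144), (24, 182), (25, 182)]
across 5 [(-7.0, 210), (-6.5, 228), (-6.0, 231), (-5.5, 231), (-5.0, 220), (-4.5, 158), (-4.0, 105), (-3.5, 73), (-3.0, 66), (-2.5, 71), (-2.0, 71), (-1.5, 71), (-1.0, 72), (-0.5, 74), (0.0, 73), (0.5, 72), (1.0, 72), (1.5, 72), (2.0, 71), (2.5, 69), (3.0, 66), (3.5, 73), (4.0, 125), (4.5, 193), (5.0, 230), (5.5, 231), (6.0, 232), (6.5, 232), (7.0, 232)]
across 8 [(-7.0, 170), (-6.5, 171), (-6.0, 179), (-5.5, 199), (-5.0, 216), (-4.5, 159), (-4.0, 108), (-3.5, 76), (-3.0, 66), (-2.5, 71), (-2.0, 80), (-1.5, 98), (-1.0, 109), (-0.5, 117), (0.0, 118), (0.5, 111), (1.0, 100), (1.5, 85), (2.0, 67), (2.5, 67), (3.0, 65), (3.5, 73), (4.0, 128), (4.5, 195), (5.0, 231), (5.5, 231), (6.0, 232), (6.5, 232), (7.0, 232)]
across 11 [(-7.0, 170), (-6.5, 173), (-6.0, 181), (-5.5, 202), (-5.0, 219), (-4.5, 161), (-4.0, 108), (-3.5, 81), (-3.0, 85), (-2.5, 107), (-2.0, 124), (-1.5, 125), (-1.0, 125), (-0.5, 123), (0.0, 122), (0.5, 123), (1.0, 124), (1.5, 122), (2.0, 115), (2.5, 95), (3.0, 69), (3.5, 70), (4.0, 127), (4.5, 195), (5.0, 231), (5.5, 232), (6.0, 232), (6.5, 232), (7.0, 232)]
tcp rel hole long/lat mm [ 0.39094006 -0.23507254]
```

Emit:
carry_out(commands=[0,0,-0.25,0,1,0,0,-0.25,0,1,0,0,-0.12,0,1,0,0,-0.06,0,1,0,0,-0.06,0,1,0,0,-0.06,0,1,0,0,-0.05,0,1,0,0,0,0,1])

```text
time_s: 8.65
tcp_pos: [0.4662, -0.1411, 0.1224]
eef_rot: [-180.0, 0.0, 8.4]
contact_force: [0.1, -0.4, -1.2]
gripper_width: 0.0119
```

Emit:
carry_out(commands=[0,0,-0.06,0,1,0,0,-0.06,0,1,0,0,-0.06,0,1,0,0,0,0,1,0,0,0,0,1])

```text
time_s: 9.15
tcp_pos: [0.4663, -0.1411, 0.1153]
eef_rot: [180.0, 0.0, 8.4]
contact_force: [0.1, 0.3, -0.6]
gripper_width: 0.0116
```

Emit:
carry_out(commands=[0,0,-0.05,0,1,0,0,-0.05,0,1,0,0,-0.05,0,1,0,0,-0.05,0,1,0,0,0,0,1,0,0,0,0,1])

```text
time_s: 9.75
tcp_pos: [0.4666, -0.1412, 0.1077]
eef_rot: [180.0, -0.0, 8.4]
contact_force: [-1.2, 1.2, 4.4]
gripper_width: 0.0117
```

Emit:
carry_out(commands=[0,0,-0.05,0,1,0,0,-0.05,0,1,0,0,0,0,1,0,0,0,0,1])

```text
time_s: 10.15
tcp_pos: [0.4667, -0.1412, 0.1044]
eef_rot: [180.0, -0.0, 8.4]
contact_force: [-4.7, 1.4, 14.5]
gripper_width: 0.0117
```

Emit:
carry_out(commands=[0,0,-0.04,0,1,0,0,0,0,1,0,0,0,0,1])

```text
time_s: 10.45
tcp_pos: [0.4668, -0.1413, 0.1044]
eef_rot: [179.9, -0.1, 8.4]
contact_force: [-10.2, 4.9, 30.7]
gripper_width: 0.0115
```

The stop is firm at the expected height, so the key is home. I ease the push slightly and start turning clockwise.

Emit:
carry_out(commands=[0,0,0.02,0,1,-0.005,0.002,0,-0.5,1,0,0,0,-0.5,1,0,0,0,-1,1,0,0,0,-1,1,0,0,0,-1,1,0,0,0,0,1], grip_force=58)

```text
time_s: 11.15
tcp_pos: [0.4672, -0.1411, 0.1044]
eef_rot: [180.0, -0.1, -7.7]
contact_force: [-4.5, 2.5, 19.0]
gripper_width: 0.0116
```

```bash
python3 - <<'E'
from h import *
s=telemetry.get_state()
for k in ("joints","tcp_pos","eef_rot","contact_force","moment"): print(k,np.round(s[k],4))
E
```

```text
joints [ 6.36900e+00  1.15091e+01 -3.35223e+01  6.87000e-02 -4.48307e+01
  7.58899e+01]
tcp_pos [ 0.4672 -0.1411  0.1044]
eef_rot [ 1.799865e+02 -1.455000e-01 -7.692400e+00]
contact_force [-4.4667  2.5364 19.0352]
moment [1.078  1.9868 0.0274]
```

Emit:
carry_out(commands=[-0.002,-0.002,0,-1,1,-0.002,-0.002,0,-1,1,-0.002,-0.002,0,-1,1,-0.002,-0.002,0,-1,1,-0.002,-0.002,0,-1,1,-0.002,-0.002,0,-1,1,-0.002,-0.002,0,-1,1,0,0,0,0,1])

```text
time_s: 11.95
tcp_pos: [0.4672, -0.1411, 0.1044]
eef_rot: [-179.9, -0.2, -35.7]
contact_force: [-3.6, 5.6, 19.5]
gripper_width: 0.0113
```

Emit:
carry_out(commands=[-0.001,-0.002,0,-1,1,-0.001,-0.002,0,-1,1,-0.001,-0.002,0,-1,1,-0.001,-0.002,0,-1,1,-0.001,-0.002,0,-1,1,-0.001,-0.002,0,-1,1,0,0,0,0,1,0,0,0,0,1])

```text
time_s: 12.75
tcp_pos: [0.4673, -0.1412, 0.1044]
eef_rot: [-179.8, -0.1, -59.6]
contact_force: [-2.6, 9.9, 17.5]
gripper_width: 0.0117
```

```bash
python3 - <<'E'
from h import *
s=telemetry.get_state()
for k in ("joints","tcp_pos","eef_rot","contact_force","moment"): print(k,np.round(s[k],4))
E
```

```text
joints [ 6.30990e+00  1.14731e+01 -3.35284e+01 -2.90000e-02 -4.47413e+01
  2.41439e+01]
tcp_pos [ 0.4673 -0.1412  0.1044]
eef_rot [-1.79757e+02 -8.65000e-02 -5.95669e+01]
contact_force [-2.6229  9.945  17.4833]
moment [3.8205 1.1765 0.1272]
```

Emit:
carry_out(commands=[0,0.005,0,-1,1,0,0.005,0,-1,1,0,0.005,0,-1,1,0,0.004,0,-1,1,0,0,0,-0.8,1,0,0,0,0,1,0,0,0,0,1])

```text
time_s: 13.45
tcp_pos: [0.4675, -0.1408, 0.1044]
eef_rot: [-179.7, -0.0, -78.8]
contact_force: [-1.8, 6.2, 16.5]
gripper_width: 0.0117
```

```bash
python3 - <<'E'
from h import *
s=telemetry.get_state()
for k in ("tcp_pos","eef_rot","contact_force","moment"): print(k,np.round(s[k],4))
E
```

```text
tcp_pos [ 0.4675 -0.1408  0.1044]
eef_rot [-1.797436e+02 -3.760000e-02 -7.875360e+01]
contact_force [-1.7933  6.2327 16.4886]
moment [2.4125 0.8278 0.0991]
```

Emit:
carry_out(commands=[0,0.003,0,-0.7,1,0,0,0,-0.5,1,0,0,0,0,1,0,0,0,0,1,0,0,0,0,1])

```text
time_s: 13.95
tcp_pos: [0.4675, -0.1408, 0.1044]
eef_rot: [-179.7, -0.0, -83.5]
contact_force: [-2.3, 5.1, 15.9]
gripper_width: 0.012
```

```bash
python3 - <<'E'
from h import *
s=telemetry.get_state()
for k in ("tcp_pos","eef_rot","contact_force","moment","gripper_width"): print(k,np.round(s[k],4))
c,s=snap("wrist","w11"); i=c["frame"][150:400,220:420,::-1]
c,_=snap("side","d11"); j=c["frame"][300:425,250:375,::-1]
cv2.imwrite("pics/crop11.png",np.hstack([cv2.resize(i,(400,500)),cv2.resize(j,(400,500),interpolation=2)]))
E
```

```text
tcp_pos [ 0.4675 -0.1408  0.1044]
eef_rot [-1.797434e+02 -3.040000e-02 -8.350470e+01]
contact_force [-2.3313  5.1173 15.8887]
moment [2.2574 0.7302 0.4433]
gripper_width 0.012
```

View pics/crop11.png

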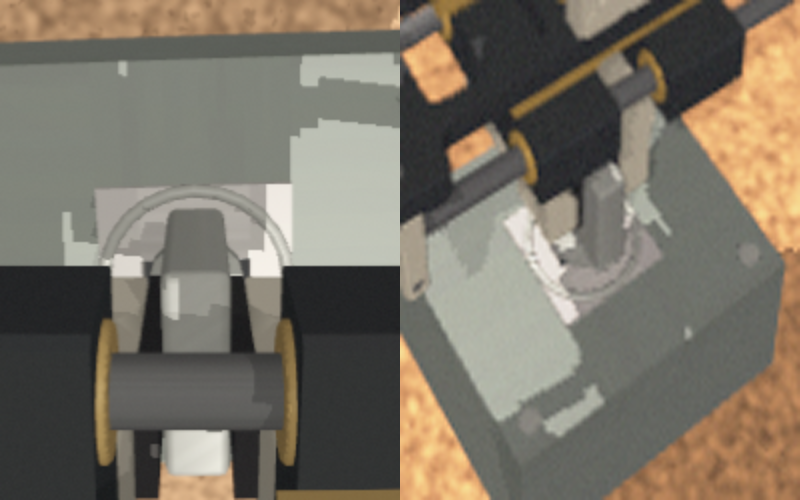

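The key is upright with its collar on the face and turned with the jaws. The moment rose from 0.10 to 0.44 N m, which means it is at the stop. Now I hand the job in.

```bash
python3 - <<'E'
from plant import r, telemetry
s=telemetry.get_state(); print(s["eef_rot"],s["contact_force"],s["moment"],s["gripper_width"])
print(r.close_job())
E
```

```text
[-1.79740931e+02 -2.91664842e-02 -8.35083380e+01] [-2.51380579  4.94172234 16.42819974] [2.19401424 0.71488179 0.4342672 ] 0.011695727749393139
the job is handed in; nothing more can be done
None
```

I lifted the key from its rest, pushed it past the pins in the brake lock until it was home, turned it clockwise to the stop, and handed the job in while still gripping and holding it turned. No verdict was reported, so I can't confirm the run passed.

**Home:** the tool stopped firmly at 0.1044 m, against about 0.1046 m expected. Pushing further raised the force to 31 N without any more travel. I eased off to about 16 N down, which the arm is still holding.

**Turn:** the gripper turned about 92° (1.60 rad). The moment rose from 0.10 to 0.44 N m over the last few degrees, so the plug is at its stop. I could not read the plug angle directly.

**Grip:** it is set to 58 N, with the fingers 11.7 mm apart on the 12 mm bow. The last picture shows the key upright and turned with the jaws.

**Disagreement:** the camera put the key about 0.9 mm off centre in the jaws. The side force during the turn suggested it was nearer the centre, so I mostly undid that correction in y. About 5 N of side force remained at the end.

The job finished at about 14 s of the 45 s allowed. I did not look again at the other pieces on the turntable, but there was no sign of contact with them.

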